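# Thread the notched spacers onto the hub

## Task

Two loose notched steel spacer rings belong on the upright stepped hub in the bench stand: thread the wider ring on first and seat it fully home, then the narrower one on top of it. How the two pairs of ribs on the hub are turned is not known, so rest each ring lightly on its ribs and turn it by feel until its notches drop over them; never force it, keep the push on the hub gentle (well under 20 N). Leave both rings fully home, flat and released, and do not disturb the tin, the jar, the pump or the lockring tool.

Things in the scene. Friction and masses are not known exactly. Their poses are not given: they have to be found in the camera images.
- stand: fixed bench stand: 120 x 120 x 14 mm dark steel plate with a 54 mm wide grey collar up to 30 mm; origin at the centre of the plate's underside, on the axis of the upright stepped hub it carries, z up. The hub is sprung: it gives straight down about 1 mm for every 1.5 N, up to 6 mm, then is solid; let go, it springs back
- seat (a point): the seat: centre of the top of the hub's 66 mm wide, 10 mm thick aluminium flange (the widest spacer, already fitted), on the hub axis, 50 mm above the table when not pressed; z up, axes parallel to the stand's (they do not turn with the ribs). A round steel spindle of two steps rises 38 mm from it. This point sinks with the sprung hub
- lower_ribs (a point): point on the hub axis 8 mm above the seat, level with the tops of the lower step's two opposite ribs (from the seat up, 6 mm wide, 42 mm across both). Lower step: 32 mm diameter, from 11.5 mm tapering to 27 mm at 15.5 mm above the seat. The line of the ribs is NOT measured: within 0.75 rad either way of this frame's x axis; they turn stiffly (0.18 N m). The wider ring resting on them has its centre 8 mm above this point
- upper_ribs (a point): point on the hub axis 24 mm above the seat, level with the tops of the upper step's two opposite ribs (from 16 mm above the seat, 6 mm wide, 30 mm across both). Upper step: 22 mm diameter. Its ribs are turned independently of the lower ones and NOT measured: within 0.75 rad either way of this frame's x axis; they turn stiffly (0.15 N m). The narrower ring resting on them has its centre 8 mm above this point
- tip (a point): centre of the spindle's top end, 38 mm above the seat: over its last 7 mm the upper step tapers from 22 to 14 mm diameter
- wide_centre (a point): centre (half-way up) of the wider loose spacer: steel ring, 58 mm outside diameter, 16 mm tall, about 90 g, lying flat; bore 34.5 mm diameter (passes freely over the upper step), with two opposite notches right through its height, 8.4 mm wide, reaching 22.5 mm from the axis. z is the ring's axis, x points to one notch (the other at -x). Home: its centre 8 mm above the seat
- narrow_centre (a point): centre (half-way up) of the narrower loose spacer: steel ring, 48 mm outside diameter, 16 mm tall, about 70 g, lying flat; bore 24.5 mm diameter, with two opposite notches right through its height, 8 mm wide, reaching 16.5 mm from the axis. z is the ring's axis, x points to one notch (the other at -x). Home: on top of the wider ring, its centre 24 mm above the seat
- tin: bystander: stainless tin with screw-top lid, 71 mm diameter, 68 mm tall, standing; origin at the centre of its underside
- jar: bystander: glass jar of spare bolts, 53 mm diameter, 58 mm tall, standing; origin at the centre of its underside
- pump: bystander: grey aluminium mini pump lying along its x axis, 186 mm long, 30 mm wide, 24 mm tall; origin under its middle
- locktool: bystander: black cassette lockring tool, 33 mm diameter, 46 mm tall, standing; origin at the centre of its underside
Things that resemble listed ones, but are neither listed nor needed, are in the scene too. What is shaped like the part that bears narrow_centre but orange is not meant.

How it is judged:
On the way, in this order (a step that is already met when the one before it is completed fails the run):
1. the wider ring is fully home on the hub's seat while the narrower one is still off the hub (horizontal distance between wide_centre and seat below 0.004 m and z of wide_centre in the frame of seat between 0.005 and 0.011 m and angle between wide_centre's own z axis and vertical below 0.08 rad and horizontal distance between narrow_centre and seat above 0.06 m), for 0.2 s.
2. the narrower ring is fully home on top of the wider one (horizontal distance between each of wide_centre, narrow_centre and seat below 0.004 m and z of wide_centre in the frame of seat between 0.005 and 0.011 m and angle between each of wide_centre, narrow_centre's own z axis and vertical below 0.08 rad and z of narrow_centre in the frame of seat between 0.021 and 0.027 m), for 0.2 s.
At the end, for the whole second after the job is handed in: Both rings on the hub, ribs in their notches, at rest and released: the wider one's centre 8 mm above the seat and the narrower one's 24 mm above it (each within 3 mm), both within 4 mm of the hub axis and level within 0.08 rad (all of step 2 and linear speed of each of wide_ring, narrow_ring below 0.02 m/s and contact force between the fingers and anything else below 0.5 N); the robot touches nothing.
It fails at once if the hub or its stand is loaded with more than 25 N (contact force between stand and anything else above 25 N).
It fails at once if the screw-top stainless tin is shifted more than 20 mm or tipped (distance of tin from where it was at the start of the episode above 0.02 m or angle between tin's own z axis and vertical above 0.3 rad).
It fails at once if the small glass jar of bolts is shifted more than 20 mm or tipped (distance of jar from where it was at the start of the episode above 0.02 m or angle between jar's own z axis and vertical above 0.3 rad).
It fails at once if the mini pump is shifted more than 20 mm or tipped (distance of pump from where it was at the start of the episode above 0.02 m or angle between pump's own z axis and vertical above 0.3 rad).
It fails at once if the lockring tool is shifted more than 20 mm or tipped (distance of locktool from where it was at the start of the episode above 0.02 m or angle between locktool's own z axis and vertical above 0.3 rad).
It also fails if it takes over 72 s, if anything falls off the work surface, if the arm or the gripper's body presses on something with over 40 N, if the wrist force passes 120 N, or if a joint passes its speed limit or range.

## Robot

A 6-joint arm with a two-finger parallel gripper is mounted at the origin on the work surface. World frame = base frame: x ahead of the robot, y to its left, z up, the work surface at z = 0. Lengths are in m, angles in rad, forces in N, time in s.
With the tool pointing down it reaches from about 0.25 to 0.725 m from the base axis. Payload 4 kg.
Tool frame: the origin (TCP) lies midway between the tips of the shut fingers; the grasp point (between the pads) lies ctrl.grip_depth behind it (ctrl.grip_depth is the distance from the TCP to the grasp point, in m); z points along the fingers, y is the line along which they close (so a half turn about z gives the same grasp; the last joint's range is limited). The gripper opens to 85 mm and grips with 20 to 120 N. Pads are 22 mm wide; open, the fingers measure 114 mm over their backs; the gripper's body (76 mm by 85 mm) begins 54 mm behind the grasp point. The pads swing forward as they close: fully open they stand 13 mm farther back than shut.
Start: joints at [1.205, 0.241, 0.005, 1.335, 0, 1.571], TCP at [0.179, 0.467, 0.231] pointing down, gripper open.
Joint ranges: [-2.72, 2.72], [-1.05, 1.87], [-1.09, 1.28], [-1.99, 2.15], [-1.42, 1.44], [-3.14, 3.14]. Speed limits (rad/s): [2.79, 2.79, 3.14, 3.14, 3.14, 3.14].

## Interface

Orientations are given as [roll, pitch, yaw] about the fixed x, y, z axes, in that order (R = Rz(yaw) Ry(pitch) Rx(roll)).
In Python, from rig import ctrl gives the robot as it stands.
- The arm moves only by the tool play_rows, never from a script. Its argument "targets" is a list that holds one entry, the list of rows, each a list of 5 numbers: the gripper command: -1 is shut, 1 is fully open, values between are in proportion, then the shift along the tool's x, y, z in units of 50 mm (1.0 is 50 mm), then the turn about the tool's z in units of 0.1 rad (1.0 is 0.1 rad). In form: [[[hand, dx, dy, dz, turn], ...]]. A call has 1 to 20 rows; each row shifts and turns the commanded pose from where the row before left it, along the tool's axes as they then stand; what a row does not reach is not made up. A row lasts 1/8 s, in which the tool goes at most 62.5 mm and 10.7 degrees, less where a joint would pass 70% of its speed; a pose out of reach is approached as far as the arm can. A call with a number of a shift or a turn outside -1 to 1 is refused whole. A call with a gripper value outside its range is refused whole. The fingers move at their own pace and stop on an object; "newtons" is the grip in N (left out, the last holds). Time passes only in rows, so rows that do not move let the fingers close. It gives the time, the measured TCP pose, the force, the opening and the grip force at its end, in the units of the state.
- ctrl.get_obs(): the state, without advancing time (a new reading comes with each control period).
- ctrl.camera(name): name is "scene" or "side" or "wrist"; returns a dict with "img" (420x560x3 uint8, red, green, blue), "depth" (420x560 float32, m along the optical axis (not along the pixel's ray), 0 where there is no reading), "fx", "fy", "cx", "cy" (pixels), "extrinsics" (4x4, takes a point from world to camera coordinates). Camera axes: x right, y down, z forward; pixel columns grow to the right and rows downward; lengths in m; the calibration is good to about 2 mm. A picture is of the moment at which its call begins.
- ctrl.sign_off(): hands the job in; it is judged then, once.
The state is a dict: "time": time; "q": joint angles; "qd": joint speeds; "joint_efforts": joint torques, N m; "tool_pos": TCP position; "tcp_rot": TCP orientation; "wrist_force": force on the tool from outside, world axes, zero at the start; "torque": the same for the moment, N m; "grip_width": finger opening in m; "grip_force": force on a finger pad.
Only numpy, scipy, OpenCV 4.12 (cv2) and the standard library are available. Lean on these libraries where they do the work, as an engineer would, in place of code of your own. Each camera call takes 0.05 s, during which the arm holds its last target. There are 200 camera calls.

## Working session

There is one attempt and no reset: what is moved stays moved. The work goes in short steps, Python scripts to look and compute and a tool call to move; the robot and the scene stay as the last step left them, time stands still between calls to the robot, and variables do not carry over. Pictures are saved under pics/ and viewed, at most 10 in all, crops included, and the job is handed in when it is done.

Besides the shell and the picture viewer there is one more tool, called after "Emit:" by a JSON object that holds its "method" and its "body". play_rows: Moves the arm, as the interface text tells. Its arguments: {"type":"object","properties":{"targets":{"type":"array"},"newtons":{"type":"number"}},"required":["targets"]}

```bash
ls; mkdir -p pics
cat > h.py <<'E'
import numpy as np, cv2
from rig import ctrl
def snap(name,fn):
    c=ctrl.camera(name); cv2.imwrite('pics/'+fn+'.png',c['img'][:,:,::-1]); np.savez('pics/'+fn+'.npz',**c); return c
def load(fn): return dict(np.load('pics/'+fn+'.npz'))
def px(c,u,v,z=None):
    "pixel -> world; by depth, or on plane z"
    E=np.array(c['extrinsics']);R=E[:3,:3];t=E[:3,3];o=-R.T@t
    d=R.T@np.array([(u-c['cx'])/c['fx'],(v-c['cy'])/c['fy'],1])
    if z is None: return o+d*c['depth'][int(round(v)),int(round(u))]
    return o+d*(z-o[2])/d[2]
def proj(c,p):
    E=np.array(c['extrinsics']);q=E[:3,:3]@np.array(p)+E[:3,3]
    return [round(float(c['fx']*q[0]/q[2]+c['cx']),1),round(float(c['fy']*q[1]/q[2]+c['cy']),1)]
E
python3 - <<'E'
from h import *
for n in ('scene','side','wrist'):
    c=snap(n,n+'0'); print(n,c['fx'],np.linalg.inv(c['extrinsics'])[:3].round(3).tolist())
o=ctrl.get_obs();print(o,ctrl.grip_depth)
a=load('scene0')['img'];b=load('side0')['img']
E
```

```text
pics
scene 527.7344992016405 [[0.776, 0.435, -0.456, 1.247], [0.63, -0.554, 0.544, -0.799], [-0.016, -0.709, -0.705, 1.121]]
side 482.80329752430225 [[0.978, -0.103, 0.18, 0.402], [-0.206, -0.581, 0.787, -0.912], [0.023, -0.807, -0.59, 0.733]]
wrist 327.6821800470854 [[0.357, 0.892, 0.278, 0.109], [0.934, -0.341, -0.107, 0.495], [-0.001, 0.298, -0.955, 0.373]]
{'time': 0.15, 'q': array([1.20500511e+00, 2.41242158e-01, 4.00851385e-03, 1.33522033e+00,
       5.98252274e-06, 1.57078299e+00]), 'qd': array([ 1.57822615e-04, -2.01696078e-03,  3.55197054e-03,  6.98710718e-04,
        4.08961831e-05, -8.35110520e-04]), 'joint_efforts': array([ 1.99562801e-04, -3.72634828e+01,  2.52637947e+01,  1.23796449e-02,
        2.10143224e-05,  4.52527615e-06]), 'tool_pos': array([0.17866366, 0.46645442, 0.23060676]), 'tcp_rot': array([-3.13993501e+00, -6.00462026e-06,  2.77581476e+00]), 'wrist_force': array([ 0.43621691,  0.04864028, -0.14414267]), 'torque': array([ 0.00940005, -0.00159888,  0.01635031]), 'grip_force': 0.0, 'grip_width': 0.08518014160131106} 0.0187
```

View pics/scene0.png

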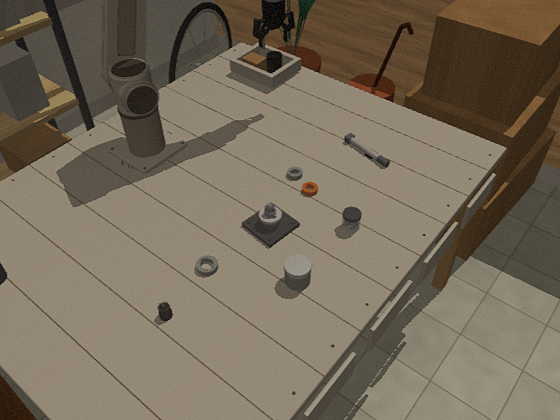

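View pics/side0.png

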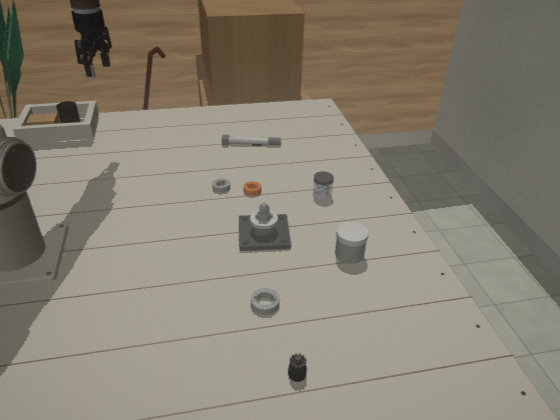

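The scene view shows the stand at (270,220), the wide grey ring at (206,265), the narrow grey ring at (295,173), the orange decoy at (310,188), the tin at (297,270), the jar at (351,217), the pump at (367,150) and the lockring tool at (165,311). The side view agrees: wide ring (265,301), narrow ring (221,185), orange ring (252,188), stand (264,228).

Ring candidates are grey (206,265), grey (295,173) and orange (310,188), which is excluded. Next I'll measure them and take a close crop.

Run:
```python
from h import *
tiles=[]
for n,cs in (('scene0',[(206,265),(295,173),(270,218)]),('side0',[(265,301),(221,185),(264,225)])):
    c=load(n);row=[]
    H,W=c['depth'].shape;v,u=np.mgrid[:H,:W]
    E=c['extrinsics'];d=c['depth'];P=np.stack([(u-c['cx'])/c['fx']*d,(v-c['cy'])/c['fy']*d,d],-1)
    P=(P-E[:3,3])@E[:3,:3]
    for (a,b),zt in zip(cs,(.016,.016,.014)):
        row.append(cv2.resize(c['img'][b-22:b+22,a-22:a+22],(260,260),interpolation=cv2.INTER_CUBIC))
        Q=P[b-28:b+28,a-34:a+34].reshape(-1,3)
        # top face points
        ctr=px(c,a,b,zt)
        k=(abs(Q[:,2]-zt)<.004)&(np.hypot(*(Q[:,:2]-ctr[:2]).T)<(.09 if zt==.014 else .045))
        T=Q[k]; 
        (cx,cy),(w,h),an=cv2.minAreaRect(T[:,:2].astype(np.float32)*1000)
        cc,r=cv2.minEnclosingCircle(T[:,:2].astype(np.float32)*1000)
        print(n,(a,b),len(T),'z',np.median(T[:,2]).round(4),'rect',np.round([cx,cy,w,h,an],1),'circ',np.round([*cc,r],1))
    # tip
    a,b=cs[2];Q=P[b-25:b+10,a-15:a+15].reshape(-1,3);T=Q[(Q[:,2]>.080)&(Q[:,2]<.1)]
    print('tip',len(T),T.mean(0).round(4),T[:,2].max())
    tiles.append(np.hstack(row))
cv2.imwrite('pics/crop0.png',np.vstack(tiles)[:,:,::-1])
```

```text
scene0 (206, 265) 188 z 0.0158 rect [ 519.3 -241.    54.1   63.8   46.6] circ [ 521.1 -239.1   32.1]
scene0 (295, 173) 99 z 0.0156 rect [475.  200.2  48.5  50.   81.7] circ [475.6 195.8  28.5]
scene0 (270, 218) 753 z 0.0143 rect [555.8 -18.4 123.6 122.2  82.8] circ [554.7 -18.   82.3]
tip 41 [ 0.5582 -0.0199  0.0856] 0.09412996565880966
side0 (265, 301) 356 z 0.0148 rect [ 520.4 -241.    58.8   58.4   47.2] circ [ 521.6 -240.4   31.1]
side0 (221, 185) 123 z 0.0153 rect [477.8 197.9  47.9  46.5  73.3] circ [477.2 199.4  26.4]
side0 (264, 225) 1099 z 0.0134 rect [558.1 -18.1 123.4 120.3  82.6] circ [558.8 -13.6  81.2]
tip 48 [ 0.5574 -0.0212  0.0848] 0.08928342749258449
```

View pics/crop0.png

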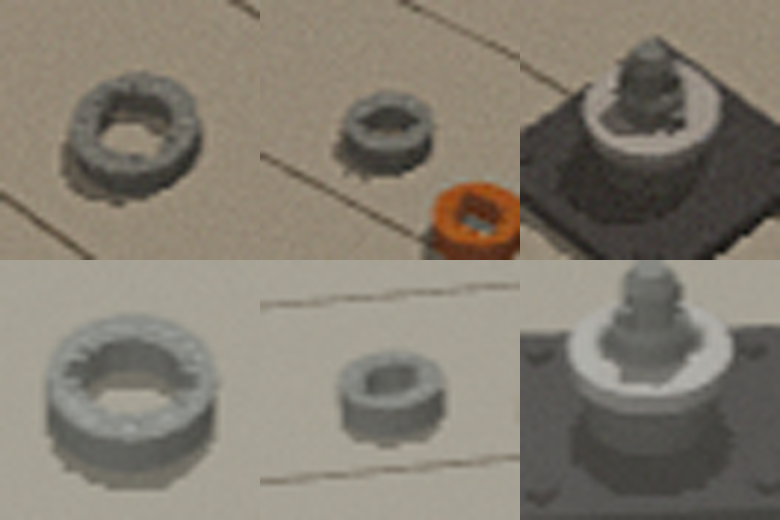

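Emit:
{"method": "play_rows", "body": {"targets": [[[1,-0.83,-0.32,0.18,0],[1,-0.83,-0.32,0.18,0],[1,-0.83,-0.32,0.18,0],[1,-0.83,-0.32,0.18,0],[1,-0.83,-0.32,0.18,0],[1,-0.83,-0.32,0.18,0],[1,-0.83,-0.32,0.18,0],[1,-0.83,-0.32,0.18,0],[1,-0.83,-0.32,0.18,0],[1,0,0,0,0],[1,0,0,0,0]]]}}

```text
time: 1.52
tool_pos: [0.4756, 0.1988, 0.1499]
tcp_rot: [-3.141, -0.001, 2.775]
wrist_force: [0.3, -0.3, 0.7]
grip_width: 0.0854
grip_force: 0.0
```

```bash
python3 -c "
from h import *
c=snap('wrist','wn'); print(proj(c,[.477,.198,.016]))"
```

```text
[273.1, 197.8]
```

Emit:
{"method": "play_rows", "body": {"targets": [[[1,-0.51,-0.58,-0.13,0],[1,-0.51,-0.58,-0.13,0],[1,-0.51,-0.58,-0.13,0],[1,-0.51,-0.58,-0.13,0],[1,-0.51,-0.58,-0.13,0],[1,-0.51,-0.58,-0.13,0],[1,0,0,0,0],[1,0,0,0,0]]]}}

```text
time: 2.58
tool_pos: [0.5563, -0.0172, 0.1894]
tcp_rot: [3.141, -0.0, 2.777]
wrist_force: [0.3, 1.1, -0.3]
grip_width: 0.0853
grip_force: 0.0
```

```bash
python3 -c "
from h import *
c=snap('wrist','wh'); print(proj(c,[.557,-.018,.05]),proj(c,[.557,-.018,.088]))
a=load('wn')['img'];b=c['img']
u,v=[int(x) for x in proj(load('wn'),[.477,.198,.016])]
U,V=[int(x) for x in proj(c,[.557,-.018,.065])]
t=[cv2.resize(i[y-s:y+s,x-s:x+s],(400,400),interpolation=cv2.INTER_CUBIC) for i,x,y,s in((a,u,v,50),(b,U,V,62))]
print(u,v,U,V)
cv2.imwrite('pics/w1.png',np.hstack(t)[:,:,::-1])"
```

```text
[272.6, 195.5] [272.4, 208.2]
273 197 272 200
```

View pics/w1.png

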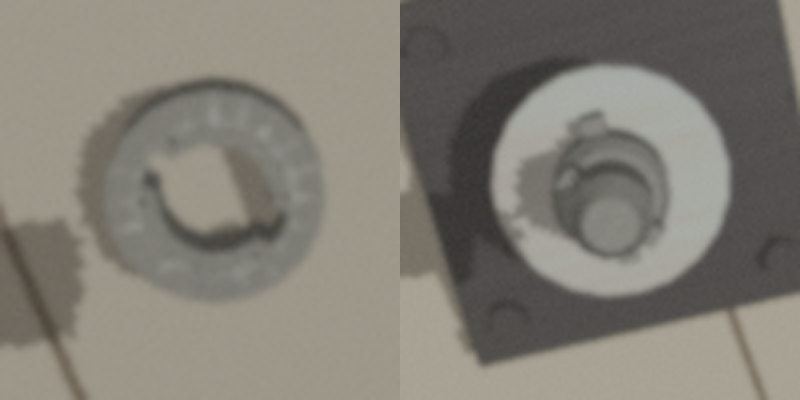

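The left crop shows the narrow ring with notches near (155,170) and (275,232). The right crop shows the hub: a lower rib at (590,125) and upper ribs at (570,178) and (655,225). Next I'll warp these onto metric planes to read the angles.

```bash
cat >> h.py <<'E'
def top(c,ctr,z,half=.035,N=380):
    "metric top view on plane z: world x right, y up"
    w=[(ctr[0]+a*half,ctr[1]+b*half,z) for a,b in((-1,1),(1,1),(1,-1),(-1,-1))]
    M=cv2.getPerspectiveTransform(np.float32([proj(c,p) for p in w]),np.float32([(0,0),(N,0),(N,N),(0,N)]))
    o=cv2.warpPerspective(c['img'],M,(N,N),flags=cv2.INTER_CUBIC)
    return cv2.convertScaleAbs(o,alpha=1.5)
E
python3 - <<'E'
from h import *
a=load('wn');b=load('wh')
t=[top(a,(.477,.198),.016)]+[top(b,(.557,-.018),z) for z in(.058,.074)]
for i in t: cv2.drawMarker(i,(190,190),(255,0,0),0,8,1)
cv2.imwrite('pics/t1.png',cv2.resize(np.hstack(t),(798,266),interpolation=cv2.INTER_AREA)[:,:,::-1])
x=np.vstack([np.hstack(t[:2]),np.hstack([t[2],t[0]*0])]);cv2.imwrite('pics/t1.png',cv2.resize(x,(600,600),interpolation=cv2.INTER_AREA)[:,:,::-1])
E
```

```text
(no output)
```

View pics/t1.png

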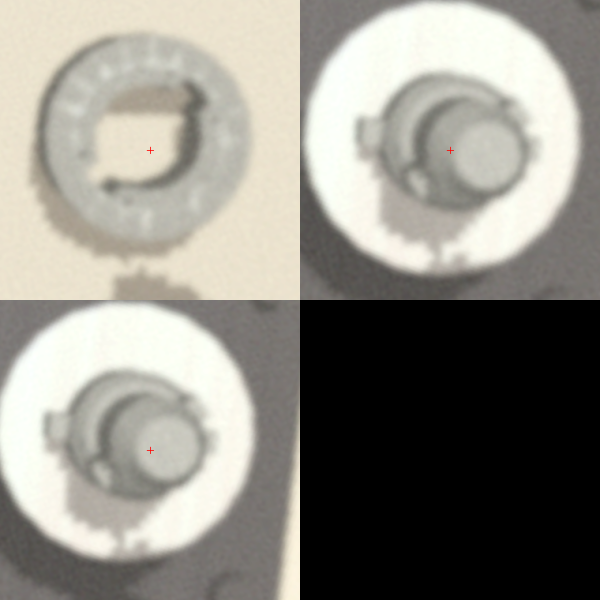

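Read from the warped views (z = 16, 58 and 74 mm planes):
- **Narrow ring:** centre about (0.476, 0.201), notch line about 0.70 rad.
- **Hub axis:** about (0.557, -0.016).
- **Ribs:** lower at about -0.10 rad, upper at about 0.50 rad.

Now I'll look at the wide ring from above.

Emit:
{"method": "play_rows", "body": {"targets": [[[1,-0.16,-0.74,0.13,0],[1,-0.16,-0.74,0.13,0],[1,-0.16,-0.74,0.13,0],[1,-0.16,-0.74,0.13,0],[1,-0.16,-0.74,0.13,0],[1,-0.16,-0.74,0.13,0],[1,0,0,0,0],[1,0,0,0,0]]]}}

```text
time: 3.62
tool_pos: [0.5222, -0.2414, 0.1502]
tcp_rot: [3.141, -0.001, 2.777]
wrist_force: [0.3, -0.4, 0.2]
grip_width: 0.0857
grip_force: 0.0
```

Run:
```python
from h import *
c=snap('wrist','ww')
def rg(c,ctr,z,R):
    H,W=c['depth'].shape;v,u=np.mgrid[:H,:W];d=c['depth'];E=c['extrinsics']
    P=np.stack([(u-c['cx'])/c['fx']*d,(v-c['cy'])/c['fy']*d,d],-1);P=(P-E[:3,3])@E[:3,:3]
    k=(abs(P[...,2]-z)<.003)&(np.hypot(P[...,0]-ctr[0],P[...,1]-ctr[1])<R+.01);T=P[k]
    print(len(T),'z',np.median(T[:,2]),'circ',np.round(np.array(cv2.minEnclosingCircle(T[:,:2].astype(np.float32)*1000)[0]),1),cv2.minAreaRect(T[:,:2].astype(np.float32)*1000))
rg(c,(.52,-.241),.016,.029)
rg(load('wn'),(.476,.201),.016,.024)
rg(load('wh'),(.557,-.016),.05,.033)
t=[top(c,(.52,-.241),.016),top(load('wn'),(.476,.201),.016)]
for i in t: cv2.drawMarker(i,(190,190),(255,0,0),0,8,1)
cv2.imwrite('pics/t2.png',np.hstack(t)[:,:,::-1])
```

```text
2098 z 0.015708331474998203 circ [ 520.7 -239. ] ((520.4951171875, -239.1875), (58.056339263916016, 57.945396423339844), 48.66713333129883)
1667 z 0.015777418889805703 circ [476.7 201.5] ((476.5772705078125, 201.55616760253906), (47.865966796875, 48.08038330078125), 42.55797576904297)
2871 z 0.049735310285607584 circ [557.  -15.6] ((556.8623046875, -15.70361328125), (64.41576385498047, 64.8633804321289), 70.2686538696289)
```

View pics/t2.png

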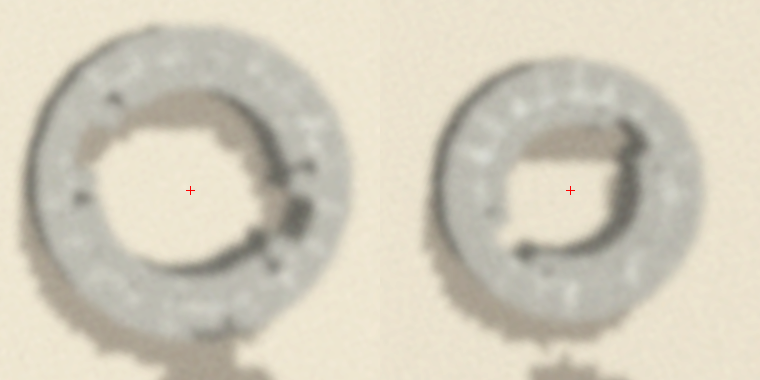

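The left tile shows the wide ring's notches at (297,217) and (85,143), so its yaw is about -0.34 rad with centre (0.5206, -0.2393). The right tile shows the narrow ring's notches at about 0.68 rad, centre (0.4766, 0.2015). Grasping the wide ring high on its side.

Emit:
{"method": "play_rows", "body": {"targets": [[[1,0.05,0.03,0.6,0],[1,0,0,0.6,0],[1,0,0,0.6,0],[1,0,0,0.6,0],[1,0,0,0.4,0],[1,0,0,0.16,0],[1,0,0,0,0],[-1,0,0,0,0],[-1,0,0,0,0],[-1,0,0,0,0],[-1,0,0,0,0],[-1,0,0,0,0],[-1,0,0,0,0]]], "newtons": 40}}

```text
time: 5.3
tool_pos: [0.5215, -0.2409, 0.0039]
tcp_rot: [3.141, 0.003, 2.776]
wrist_force: [0.4, 1.7, 6.4]
grip_width: 0.0564
grip_force: 42.5
```

```bash
python3 -c "
from h import *
o=ctrl.get_obs();print(o['grip_width'],o['grip_force'],o['tool_pos'],o['tcp_rot'],o['q'])"
```

```text
0.0564020997761091 42.450943789444864 [ 0.52146554 -0.24093977  0.00394577] [3.14139990e+00 2.85857731e-03 2.77574138e+00] [-4.33027041e-01  5.75540083e-01 -1.23332189e-01  8.69084863e-01
  3.84200983e-04 -6.71755012e-02]
```

Emit:
{"method": "play_rows", "body": {"targets": [[[-1,0,0,-0.4,0],[-1,0,0,-0.7,0],[-1,0,0,-0.7,0],[-1,0.15,0.74,-0.1,0],[-1,0.15,0.74,-0.1,0],[-1,0.15,0.74,-0.1,0],[-1,0.15,0.74,-0.1,0],[-1,0.15,0.74,-0.1,0],[-1,0.15,0.74,-0.1,0],[-1,0,0,0,-0.8],[-1,0,0,0,-0.8],[-1,0,0,0,-0.8],[-1,0,0,0,0],[-1,0,0,0,0]]]}}

```text
time: 7.05
tool_pos: [0.5577, -0.0173, 0.1223]
tcp_rot: [-3.142, -0.0, 3.014]
wrist_force: [0.2, -0.4, -0.0]
grip_width: 0.0562
grip_force: 43.2
```

Run:
```python
from h import *
c=snap('wrist','wg');o=ctrl.get_obs();print(o['tool_pos'],o['tcp_rot'],o['wrist_force'],o['torque'])
p=o['tool_pos'];zt=p[2]-.004+.016
t=[top(c,p[:2],zt,half=.045),top(c,(.557,-.0157),.050,half=.045)]
for i in t: cv2.drawMarker(i,(190,190),(255,0,0),0,8,1)
cv2.imwrite('pics/t3.png',np.hstack(t)[:,:,::-1])
```

```text
[ 0.55769335 -0.01725635  0.12232835] [-3.14156850e+00 -2.69375248e-05  3.01470646e+00] [-0.53181267 -0.38705017 -1.21550712] [ 0.03722804 -0.01205635  0.00116882]
```

View pics/t3.png

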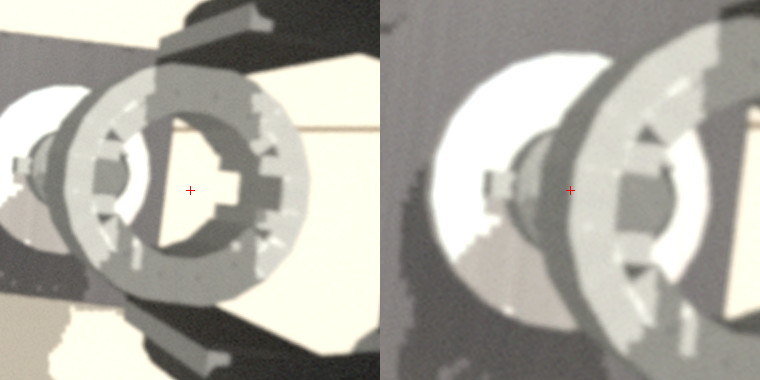

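The left tile shows the ring in the fingers, centre (187,184), notch line about -0.09 rad. The right tile shows the hub flange centre at (570,191) and a rib at (497,185), about -0.08 rad. They are aligned to about 0.3 mm, so I'll lower to just above the ribs.

Emit:
{"method": "play_rows", "body": {"targets": [[[-1,0,0,0.35,0],[-1,0,0,0.35,0],[-1,0,0,0.15,0],[-1,0,0,0.1,0],[-1,0,0,0.1,0],[-1,0,0,0.1,0],[-1,0,0,0,0]]]}}

```text
time: 7.98
tool_pos: [0.5575, -0.0171, 0.0646]
tcp_rot: [-3.142, -0.001, 3.016]
wrist_force: [-0.4, -0.1, -0.8]
grip_width: 0.0562
grip_force: 43.2
```

```bash
cat > s.py <<'E'
from h import *
o=ctrl.get_obs()
for k in('time','tool_pos','tcp_rot','wrist_force','torque','grip_width'):print(k,np.round(o[k],4))
E
python3 s.py
```

```text
time 7.975
tool_pos [ 0.5575 -0.0171  0.0646]
tcp_rot [-3.1415e+00 -6.0000e-04  3.0158e+00]
wrist_force [-0.3781 -0.0839 -0.822 ]
torque [ 0.0314  0.0108 -0.028 ]
grip_width 0.0562
```

Emit:
{"method": "play_rows", "body": {"targets": [[[-1,0,0,0.04,0],[-1,0,0,0.04,0],[-1,0,0,0.03,0],[-1,0,0,0,0],[-1,0,0,0,0]]]}}

```text
time: 8.6
tool_pos: [0.5578, -0.0171, 0.0593]
tcp_rot: [3.142, 0.0, 3.016]
wrist_force: [0.7, -0.2, -1.3]
grip_width: 0.056
grip_force: 43.2
```

```bash
python3 s.py
```

```text
time 8.6
tool_pos [ 0.5578 -0.0171  0.0593]
tcp_rot [3.1416e+00 1.0000e-04 3.0158e+00]
wrist_force [ 0.6502 -0.1817 -1.2879]
torque [0.0532 0.0159 0.0691]
grip_width 0.056
```

Emit:
{"method": "play_rows", "body": {"targets": [[[-1,0,0,0.03,0],[-1,0,0,0.03,0],[-1,0,0,0,0],[-1,0,0,0,0]]]}}

```text
time: 9.1
tool_pos: [0.5578, -0.0171, 0.0563]
tcp_rot: [3.142, -0.0, 3.016]
wrist_force: [-0.5, 0.7, -0.9]
grip_width: 0.056
grip_force: 43.2
```

Emit:
{"method": "play_rows", "body": {"targets": [[[-1,0,0,0.03,0],[-1,0,0,0.03,0],[-1,0,0,0.02,0],[-1,0,0,0,0],[-1,0,0,0,0]]]}}

```text
time: 9.72
tool_pos: [0.5579, -0.0172, 0.0526]
tcp_rot: [-3.142, 0.0, 3.016]
wrist_force: [-0.3, 0.1, 1.5]
grip_width: 0.0562
grip_force: 43.4
```

```bash
python3 s.py
```

```text
time 9.725
tool_pos [ 0.5579 -0.0172  0.0526]
tcp_rot [-3.1416e+00  4.0000e-04  3.0157e+00]
wrist_force [-0.2799  0.0897  1.4968]
torque [0.0033 0.0551 0.0222]
grip_width 0.0562
```

Contact came at the expected home height with a push of about 2 N. Releasing, lifting and checking.

Emit:
{"method": "play_rows", "body": {"targets": [[[0.5,0,0,0,0],[1,0,0,0,0],[1,0,0,0,0],[1,0,0,0,0],[1,0,0,-0.3,0],[1,0,0,-0.6,0],[1,0,0,-0.7,0],[1,0,0,-0.7,0],[1,0,0,-0.5,0],[1,0,0,0,0],[1,0,0,0,0]]]}}

```text
time: 11.1
tool_pos: [0.5574, -0.0171, 0.1921]
tcp_rot: [3.142, -0.0, 3.016]
wrist_force: [0.4, -0.5, -0.0]
grip_width: 0.0856
grip_force: 0.0
```

Run:
```python
from h import *
c=snap('wrist','wv');o=ctrl.get_obs();print(o['time'],o['tool_pos'],o['tcp_rot'])
H,W=c['depth'].shape;v,u=np.mgrid[:H,:W];d=c['depth'];E=c['extrinsics']
P=np.stack([(u-c['cx'])/c['fx']*d,(v-c['cy'])/c['fy']*d,d],-1);P=(P-E[:3,3])@E[:3,:3]
r=np.hypot(P[...,0]-.557,P[...,1]+.0157);T=P[(r>.022)&(r<.028)&(P[...,2]>.045)]
print(len(T),np.percentile(T[:,2],[5,50,95]))
A=np.c_[T[:,:2],np.ones(len(T))];print('tilt',np.linalg.lstsq(A,T[:,2],rcond=None)[0][:2])
R=P[(abs(P[...,2]-.066)<.003)&(r<.04)];print(cv2.minEnclosingCircle(R[:,:2].astype(np.float32)*1000))
t=[top(c,(.557,-.0157),.066),top(c,(.557,-.0157),.074)]
for i in t: cv2.drawMarker(i,(190,190),(255,0,0),0,8,1)
cv2.imwrite('pics/t4.png',np.hstack(t)[:,:,::-1])
```

```text
11.15 [ 0.5570369  -0.01713896  0.19142812] [-3.14141235e+00 -1.76778051e-03  3.01573216e+00]
4220 [0.06450194 0.27990327 0.28679069]
tilt [-4.78548382  0.63497252]
((557.2205810546875, -15.380280494689941), 29.40351104736328)
```

View pics/t4.png

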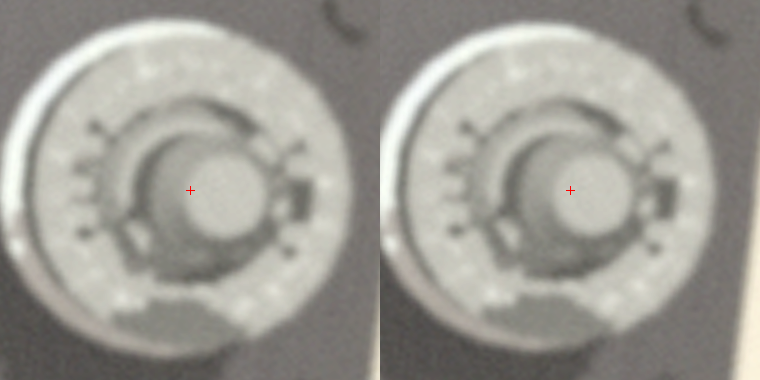

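The wide ring sits flat and home: top at about 65 mm, centre (0.5572, -0.0154), ribs in its notches. The upper ribs at (505,233) and (632,148) in the right tile give about 0.57 rad. Moving on to the narrow ring.

Emit:
{"method": "play_rows", "body": {"targets": [[[1,0.36,0.685,0.2,0],[1,0.36,0.685,0.2,0],[1,0.36,0.685,0.2,0],[1,0.36,0.685,0.2,0],[1,0.35,0.685,0.2,0],[1,0.35,0.685,0.2,0],[1,0,0,0,0],[1,0,0,0,0]]]}}

```text
time: 12.15
tool_pos: [0.477, 0.1997, 0.1315]
tcp_rot: [-3.14, -0.001, 3.016]
wrist_force: [0.2, -0.4, -0.1]
grip_width: 0.0853
grip_force: 0.0
```

Run:
```python
from h import *
print(px(load('side0'),252,186,.016),px(load('scene0'),310,187,.016))
c=snap('wrist','wn2');o=ctrl.get_obs();print(o['time'],o['tool_pos'],o['tcp_rot'])
H,W=c['depth'].shape;v,u=np.mgrid[:H,:W];d=c['depth'];E=c['extrinsics']
P=np.stack([(u-c['cx'])/c['fx']*d,(v-c['cy'])/c['fy']*d,d],-1);P=(P-E[:3,3])@E[:3,:3]
r=np.hypot(P[...,0]-.4766,P[...,1]-.2015)
R=P[(abs(P[...,2]-.016)<.003)&(r<.033)];print(cv2.minEnclosingCircle(R[:,:2].astype(np.float32)*1000))
```

```text
[0.55784987 0.16944839 0.016     ] [0.55849714 0.17221437 0.016     ]
12.2 [0.47741303 0.19938726 0.13192779] [-3.14077004e+00 -5.99868359e-04  3.01508268e+00]
((476.50927734375, 201.3297119140625), 24.38249969482422)
```

Emit:
{"method": "play_rows", "body": {"targets": [[[1,0,0,0.6,0],[1,0,0,0.6,0],[1,0,0,0.6,0],[1,0,0,0.4,0],[1,0,0,0.34,0],[1,0,0,0,0],[1,0,0,0,0]]]}}

```text
time: 13.08
tool_pos: [0.4783, 0.1997, 0.006]
tcp_rot: [3.141, 0.001, 3.015]
wrist_force: [0.3, 0.3, -0.1]
grip_width: 0.0853
grip_force: 0.0
```

Emit:
{"method": "play_rows", "body": {"targets": [[[-1,0,0,0,0],[-1,0,0,0,0],[-1,0,0,0,0],[-1,0,0,0,0],[-1,0,0,0,0],[-1,0,0,0,0],[-1,0,0,0,0]]], "newtons": 40}}

```text
time: 13.95
tool_pos: [0.478, 0.2004, 0.0064]
tcp_rot: [3.141, 0.002, 3.016]
wrist_force: [-0.3, -1.0, 5.2]
grip_width: 0.0463
grip_force: 40.5
```

Emit:
{"method": "play_rows", "body": {"targets": [[[-1,0,0,-0.4,0],[-1,0,0,-0.65,0],[-1,0,0,-0.65,0],[-1,-0.36,-0.685,-0.1,0],[-1,-0.36,-0.685,-0.1,0],[-1,-0.36,-0.685,-0.1,0],[-1,-0.36,-0.685,-0.1,0],[-1,-0.36,-0.685,-0.1,0],[-1,-0.35,-0.685,-0.1,0],[-1,0,0,0,0.6],[-1,0,0,0,0.6],[-1,0,0,0,0],[-1,0,0,0,0]]]}}

```text
time: 15.58
tool_pos: [0.5582, -0.017, 0.1203]
tcp_rot: [-3.142, -0.0, 2.897]
wrist_force: [1.1, 0.3, -0.4]
grip_width: 0.0462
grip_force: 41.5
```

Run:
```python
from h import *
c=snap('wrist','wg2');o=ctrl.get_obs();print(o['tool_pos'],o['tcp_rot'],o['wrist_force'],o['torque'])
p=o['tool_pos'];zt=p[2]-.0064+.016
t=[top(c,p[:2],zt),top(c,(.5572,-.0154),.066)]
for i in t: cv2.drawMarker(i,(190,190),(255,0,0),0,8,1)
cv2.imwrite('pics/t5.png',np.hstack(t)[:,:,::-1])
```

```text
[ 0.55817786 -0.01697867  0.12031389] [-3.14157759e+00 -5.78898496e-05  2.89690929e+00] [-0.17647665 -0.12042759 -0.04724211] [-0.00368584  0.01394226  0.01256042]
```

View pics/t5.png

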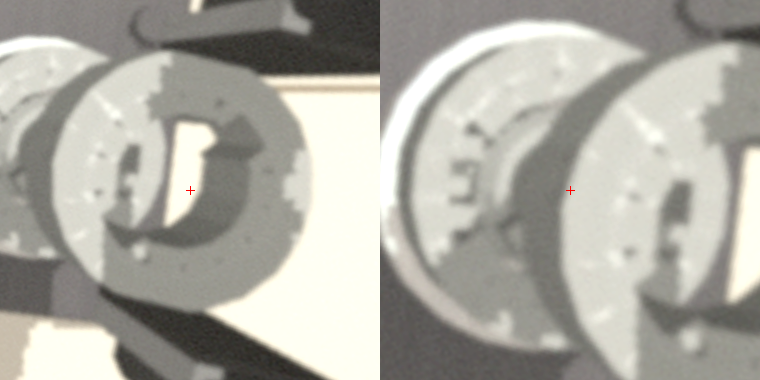

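The left tile shows the ring centred at (181,181), within 0.6 mm of the hub. Its notches at (250,131) and (117,229) give about 0.63 rad, against ribs at about 0.57. I'll turn it -0.06 rad and lower to just above the upper ribs.

Emit:
{"method": "play_rows", "body": {"targets": [[[-1,-0.01,0,0.2,0.6],[-1,0,0,0.2,0],[-1,0,0,0.15,0],[-1,0,0,0.1,0],[-1,0,0,0.1,0],[-1,0,0,0,0],[-1,0,0,0,0]]]}}

```text
time: 16.5
tool_pos: [0.5589, -0.0174, 0.083]
tcp_rot: [3.142, 0.0, 2.836]
wrist_force: [-0.3, -0.1, -1.3]
grip_width: 0.0465
grip_force: 41.5
```

Emit:
{"method": "play_rows", "body": {"targets": [[[-1,0,0,0.04,0],[-1,0,0,0.04,0],[-1,0,0,0.02,0],[-1,0,0,0,0],[-1,0,0,0,0]]]}}

```text
time: 17.12
tool_pos: [0.5588, -0.0173, 0.0778]
tcp_rot: [3.142, 0.0, 2.836]
wrist_force: [0.3, -0.2, -0.8]
grip_width: 0.0461
grip_force: 41.5
```

```bash
python3 s.py
```

```text
time 17.125
tool_pos [ 0.5588 -0.0173  0.0778]
tcp_rot [3.1416 0.     2.8358]
wrist_force [ 0.2571 -0.2224 -0.7828]
torque [-0.0278 -0.0283 -0.0119]
grip_width 0.0461
```

No resistance 2.6 mm below the rib tops, so the notches are over the ribs. Continuing down gently.

Emit:
{"method": "play_rows", "body": {"targets": [[[-1,0,0,0.04,0],[-1,0,0,0.04,0],[-1,0,0,0,0],[-1,0,0,0,0]]]}}

```text
time: 17.62
tool_pos: [0.5587, -0.0173, 0.0738]
tcp_rot: [-3.142, -0.0, 2.836]
wrist_force: [0.6, 0.1, -0.6]
grip_width: 0.0458
grip_force: 41.5
```

Emit:
{"method": "play_rows", "body": {"targets": [[[-1,0,0,0.03,0],[-1,0,0,0.02,0],[-1,0,0,0,0],[-1,0,0,0,0]]]}}

```text
time: 18.12
tool_pos: [0.5588, -0.0173, 0.0714]
tcp_rot: [3.141, 0.0, 2.836]
wrist_force: [0.6, -0.8, 0.1]
grip_width: 0.046
grip_force: 41.5
```

```bash
python3 s.py
```

```text
time 18.125
tool_pos [ 0.5588 -0.0173  0.0714]
tcp_rot [3.1415e+00 2.0000e-04 2.8358e+00]
wrist_force [ 0.6418 -0.7517  0.1018]
torque [-0.0184 -0.0344  0.0363]
grip_width 0.046
```

Emit:
{"method": "play_rows", "body": {"targets": [[[-1,0,0,0.02,0],[-1,0,0,0,0],[-1,0,0,0,0],[-1,0,0,0,0]]]}}

```text
time: 18.62
tool_pos: [0.5589, -0.0173, 0.0704]
tcp_rot: [3.141, 0.0, 2.836]
wrist_force: [1.0, 0.3, 2.1]
grip_width: 0.0464
grip_force: 41.7
```

Emit:
{"method": "play_rows", "body": {"targets": [[[0.3,0,0,0,0],[1,0,0,0,0],[1,0,0,0,0],[1,0,0,0,0],[1,0,0,-0.3,0],[1,0,0,-0.6,0],[1,0,0,-0.6,0],[1,0,0,-0.6,0],[1,0,0,-0.3,0],[1,0,0,0,0],[1,0,0,0,0]]]}}

```text
time: 20.0
tool_pos: [0.558, -0.0173, 0.1892]
tcp_rot: [-3.141, -0.002, 2.836]
wrist_force: [1.1, -0.6, 0.3]
grip_width: 0.0855
grip_force: 0.0
```

Run:
```python
from h import *
c=snap('wrist','wf');o=ctrl.get_obs();print(o['time'],o['tool_pos'],o['wrist_force'])
H,W=c['depth'].shape;v,u=np.mgrid[:H,:W];d=c['depth'];E=c['extrinsics']
P=np.stack([(u-c['cx'])/c['fx']*d,(v-c['cy'])/c['fy']*d,d],-1);P=(P-E[:3,3])@E[:3,:3]
r=np.hypot(P[...,0]-.5572,P[...,1]+.0154)
for a,b,z0,z1 in((.018,.023,.076,.1),(.0255,.0285,.06,.076)):
    T=P[(r>a)&(r<b)&(P[...,2]>z0)&(P[...,2]<z1)]
    print(len(T),np.percentile(T[:,2],[5,50,95]).round(4),'tilt',np.linalg.lstsq(np.c_[T[:,:2],np.ones(len(T))],T[:,2],rcond=None)[0][:2].round(3))
for z,R in((.082,.026),(.066,.031)):
    T=P[(abs(P[...,2]-z)<.003)&(r<R+.006)];print(np.round(cv2.minEnclosingCircle(T[:,:2].astype(np.float32)*1000)[0],1))
t=[top(c,(.5572,-.0154),.082),top(c,(.5572,-.0154),.066)]
cv2.imwrite('pics/t6.png',np.hstack(t)[:,:,::-1])
```

```text
20.05 [ 0.55784043 -0.01729767  0.18887898] [-0.16637899  0.30404767 -0.38305327]
964 [0.0798 0.0808 0.0818] tilt [0.004 0.001]
441 [0.0637 0.0648 0.0658] tilt [ 0.004 -0.001]
[557.6 -15.1]
[557.2 -15.3]
```

View pics/t6.png

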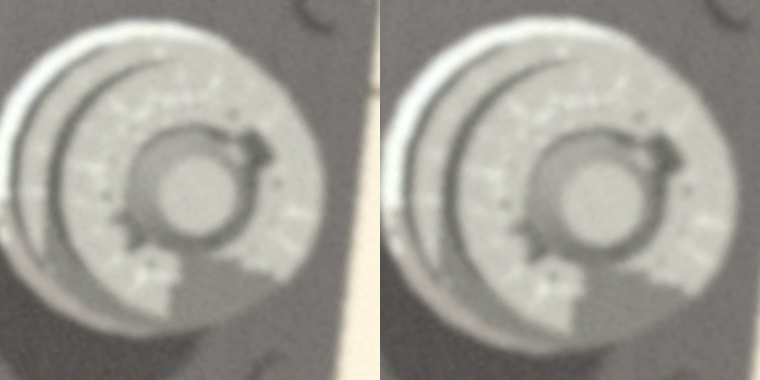

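Both rings are home and flat: tops at 65 and 81 mm, 16 mm apart, level within 0.004 rad and concentric. The gripper is clear, so I'm handing in.

```bash
python3 -c "
from rig import ctrl; print(ctrl.sign_off())"
```

```text
the job is handed in; nothing more can be done
None
```

Both rings are fully home on the hub, level and released, and the job was handed in at about 20 s; contact pushes measured about 3 N at most, nothing came near the bystanders, and no verdict was returned.

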